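# Take the used bayonet filter out of the fume extractor

## Robot

A 6-joint arm with a two-finger parallel gripper is mounted at the origin on the work surface. World frame = base frame: x ahead of the robot, y to its left, z up, the work surface at z = 0. Lengths are in m, angles in rad, forces in N, time in s.
With the tool pointing down it reaches from about 0.375 to 0.9 m from the base axis. Payload 3.1 kg.
Tool frame: the origin (TCP) lies midway between the tips of the shut fingers; the grasp point (between the pads) lies 19 mm behind it; z points along the fingers, y is the line along which they close (so a half turn about z gives the same grasp; the last joint's range is limited). The gripper opens to 87 mm and grips with 3 to 60 N. Pads are 19 mm wide; open, the fingers measure 117 mm over their backs; the gripper's body (75 mm by 190 mm) begins 51 mm behind the grasp point.
Start: joints at [1.155, 0.527, 1.433, -0, 1.181, -0.178], TCP at [0.147, 0.607, 0.223] pointing down, gripper open.
Joint ranges: [-3.08, 3.08], [-0.75, 2.2], [0.22, 2.44], [-1.43, 4.57], [0, 2.65], [-2.85, 2.85]. Speed limits (rad/s): [2.79, 2.79, 3.14, 3.14, 3.14, 3.14].

## Interface

Orientations are given as a unit quaternion [x, y, z, w].
In Python, from rig import robot gives the robot as it stands. The module is installed in compiled form; this text tells all that it offers.
- The arm moves only by the tool play_rows, never from a script. Its arguments are lists of equal length, an entry for each row: "gripper": the closure, from -1 (fully open) to 1 (shut); "delta_pos": the shift along the tool's x, y, z in cm, a list of three; "turn": the turn, a rotation vector about the tool's x, y, z in rad, a list of three. A call has 1 to 12 rows; each row is the pose to reach, as a shift and turn from the pose commanded when the call began, along the tool's axes at that moment; what a row does not reach only later rows make up. A row lasts 1/8 s, in which the tool goes at most 62.5 mm and 10.7 degrees, less where a joint would pass 70% of its speed; a pose out of reach is approached as far as the arm can. A call with a gripper value outside its range is refused whole. The fingers move at their own pace and stop on an object; "squeeze" is the grip in N (left out, the last holds). Time passes only in rows, so rows that repeat a pose let the fingers close. It gives the time, the measured TCP pose, the force, the opening and the grip force at its end, in the units of the state.
- robot.get_obs(): the state, without advancing time (a new reading comes with each control period).
- robot.camera(name): name is "scene" or "top"; returns a dict with "color" (400x640x3 uint8, red, green, blue), "vfov" (degrees; the focal length in pixels is half the picture's height over the tangent of half this angle, whatever the lens; pixels are square), "cx", "cy" (the principal point, pixels), "k1" (the pictures are not rectified: a ray, as slopes to the right and down, at radius r is drawn at 1 + k1 r^2 times it, then the intrinsics apply), "R" (3x3) and "t" (3): a world point X has camera coordinates R X + t. Camera axes: x right, y down, z forward; pixel columns grow to the right and rows downward; lengths in m; the calibration is good to about 2 mm. A picture is of the moment at which its call begins. There is no depth.
- robot.hand_in(): hands the job in; it is judged then, once.
The state is a dict: "time": time; "q": joint angles; "joint_velocities": joint speeds; "joint_torque": joint torques, N m; "position": TCP position; "tool_rot": TCP orientation; "ft_force": force on the tool from outside, world axes, zero at the start; "moment": the same for the moment, N m; "grip_width": finger opening in m; "grip_force": force on a finger pad.
Only numpy, scipy, OpenCV 4.12 (cv2) and the standard library are available. Lean on these libraries where they do the work, as an engineer would, in place of code of your own. Each camera call takes 0.05 s, during which the arm holds its last target. There are 200 camera calls.

## Task

Change-over at the painting class: turn the red used filter of the fume extractor anticlockwise until it unlocks, lift it out and set it down gently (do not drop it) in the blue bin. Then shut the bin's lid fully, without slamming it, and leave the other things on the table where they are.

Things in the scene. Friction and masses are not known exactly. Their poses are not given: they have to be found in the camera images.
- extractor: Fixed benchtop fume extractor, grey and white, 220 x 190 x 160 mm, with a face sloping up away from its front at 31.5 degrees (0.55 rad) to the level. Origin: centre of the filter port on that face, 123 mm above the table; z points straight out of the face (port axis), x up the slope, y across.
- collar_top (a point): Centre of the rim of the black bayonet collar round the port, 20 mm out from the face (extractor +z); outside diameter 94 mm. Its inward lip holds the filter's two lugs. The lip has two slots, on the extractor's +x and -x sides, marked by green dashes on the rim; only there can the lugs come out.
- filter: Used bayonet filter, red, about 0.13 kg, seated in the port. Origin: centre of its underside (0.5 mm off the face when seated); z: its axis, outwards; x: along its fin and two lugs. Black spigot 44 mm diameter; lugs reach 30 mm from the axis; red flange 70 mm diameter, 19.5 to 26 mm above the origin, white dashes on its x axis; on it a fin 46 (x) x 14 (y) mm, top at 56 mm.
- filter_lock (a point): On the filter's axis, on top of the flange (26 mm above its origin). Locked at the start: filter x is 0.7 to 1.2 rad clockwise (looking at the face) of extractor x. It turns anticlockwise against light friction to a stop 4 degrees past the release place (x axes in line, fin straight up the slope, white at green). Within 7 degrees of it, it lifts straight out; clear after 25 mm. 2 mm side play.
- filter_grip (a point): Point on the filter's axis, in the fin, to put between the finger pads: 48 mm above the filter's origin, 22 mm above the flange, 8 mm below the fin's top.
- bin: Blue open-topped waste bin, fixed: 170 (x) x 200 (y) x 90 mm high, walls 4 mm, floor 4 mm thick, empty. Origin: centre of its underside, on the table; x points to its hinge side.
- lid (a joint): Hinge of the bin's blue lid (170 x 200 x 8 mm), on the bin's far (+x) top edge: 0 = shut, flat on the rim; positive = open, 1.57 = upright; range 0 to 1.9. It starts standing open at 1.4 to 1.6 rad. The hinge is stiff: the lid stays where it is left and needs about 0.1 to 0.4 N m to move.
- lid_hinge (a point): Middle of the lid's hinge line, on the bin's x axis, 85 mm from the bin's centre and 90.5 mm above the table; the hinge line runs along the bin's y. The underside of the shut lid lies on this level, its outer face 8 mm higher.
- lid_handle (a point): End of the black knob on the lid's outer face: 140 mm from the hinge line (30 mm from the free edge), midway across, 35 mm out from the outer face; knob about 30 mm across.
- paint_a: Bystander: small paint bottle, blue with a white cap, 34 mm diameter, 85 mm high, standing; origin: centre of its underside.
- paint_b: Bystander: small paint bottle, amber with a white cap, 34 mm diameter, 85 mm high, standing; origin: centre of its underside.
- paint_c: Bystander: small paint bottle, green with a white cap, 34 mm diameter, 85 mm high, standing; origin: centre of its underside.
- paint_d: Bystander: small paint bottle, yellow with a white cap, 34 mm diameter, 85 mm high, standing; origin: centre of its underside.
- paint_e: Bystander: small paint bottle, red with a white cap, 34 mm diameter, 85 mm high, standing; origin: centre of its underside.
- pencil_case: Bystander: red pencil case, 70 x 200 x 40 mm, lying on the table beyond the other things; origin: centre of its underside.
Things that resemble listed ones, but are neither listed nor needed, are in the scene too. Of the things like the filter, leave any that is orange or turquoise; of the rest the larger one is meant.

How it is judged:
By the outcome, as a careful person would: the job done as asked, in the order asked, and still so for the second after the job is handed in, with the robot touching nothing.
It also fails if it takes over 64 s, if anything falls off the work surface, if the arm or the gripper's body presses on something with over 40 N, if the wrist force passes 120 N, or if a joint passes its speed limit or range.

## Working session

There is one attempt and no reset: what is moved stays moved. The work goes in short steps, Python scripts to look and compute and a tool call to move; the robot and the scene stay as the last step left them, time stands still between calls to the robot, and variables do not carry over. Pictures are saved under pics/ and viewed, at most 10 in all, crops included, and the job is handed in when it is done.

Besides the shell and the picture viewer there is one more tool, called after "Emit:" as name(argument=value, ...) on one line, values as JSON. play_rows: Moves the arm, as the interface text tells. Its arguments: {"type":"object","properties":{"gripper":{"type":"array","items":{"type":"number"}},"delta_pos":{"type":"array","items":{"type":"array","items":{"type":"number"}}},"turn":{"type":"array","items":{"type":"array","items":{"type":"number"}}},"squeeze":{"type":"number"}},"required":["gripper","delta_pos","turn"]}

```bash
mkdir -p pics
cat > h.py <<'E'
import numpy as np, cv2
from scipy.spatial.transform import Rotation as Ro
from rig import robot
def cam(n):
    c=robot.camera(n); h,w=c['color'].shape[:2]; f=h/2/np.tan(np.radians(c['vfov'])/2)
    c['f']=f; c['K']=np.array([[f,0,c['cx']],[0,f,c['cy']],[0,0,1.]]); c['D']=np.array([c['k1'],0,0,0.]); c['R']=np.array(c['R']); c['t']=np.array(c['t']); return c
def proj(c,X):
    return cv2.projectPoints(np.atleast_2d(np.array(X,float)),cv2.Rodrigues(c['R'])[0],c['t'],c['K'],c['D'])[0][:,0]
def ray(c,uv):
    p=cv2.undistortPointsIter(np.array([[uv]],float),c['K'],c['D'],None,None,(3,50,1e-9))[0,0]
    d=c['R'].T@np.r_[p,1]; return -c['R'].T@c['t'], d/np.linalg.norm(d)
def atz(c,uv,z):
    o,d=ray(c,uv); return o+d*(z-o[2])/d[2]
def tri(obs):
    A=0;b=0
    for c,uv in obs:
        o,d=ray(c,uv);P=np.eye(3)-np.outer(d,d);A=A+P;b=b+P@o
    X=np.linalg.solve(A,b)
    return X,[np.round(proj(c,X)[0]-uv,1) for c,uv in obs]
def save(c,n,box=None,s=1):
    im=c['color'][...,::-1]
    if box: im=im[box[1]:box[3],box[0]:box[2]]
    cv2.imwrite('pics/'+n,cv2.resize(im,None,fx=s,fy=s,interpolation=cv2.INTER_CUBIC))
E
python3 - <<'E'
from h import *
import pickle
d={}
for n in('scene','top'):
    c=cam(n);save(c,n+'0.png');d[n]=c
    print(n,c['f'],c['cx'],c['cy'],c['k1'],-c['R'].T@c['t'])
pickle.dump(d,open('c0.pkl','wb'))
print(robot.get_obs())
E
```

```text
scene 448.7994522429146 320.3794590300677 199.01756913141088 -0.020997033996478547 [1.28047869 0.43800313 1.02880899]
top 365.3787579721398 319.2291191241647 206.27407720639138 -0.01593370049492269 [ 0.35130603 -0.01401164  1.19856119]
{'time': 0.1, 'q': array([ 1.15449741e+00,  5.28341259e-01,  1.43377227e+00,  1.08612336e-05,
        1.18142682e+00, -1.78501735e-01]), 'joint_velocities': array([ 0.00138041, -0.00143275, -0.00039391, -0.000114  ,  0.00052462,
        0.00202999]), 'joint_torque': array([-6.95738290e-04, -4.40984845e+01, -1.77150339e+01,  6.34276355e-02,
        5.33607393e-02, -2.42322233e-05]), 'position': array([0.14692291, 0.60680208, 0.22168974]), 'tool_rot': array([ 1.18620640e-01,  9.92939170e-01, -9.29625870e-04, -2.90173825e-04]), 'ft_force': array([-0.94792872, -0.51973958, -0.72949281]), 'moment': array([-0.00958725, -0.01150005,  0.03238152]), 'grip_force': 0.0, 'grip_width': 0.08708768847610507}
```

View pics/scene0.png

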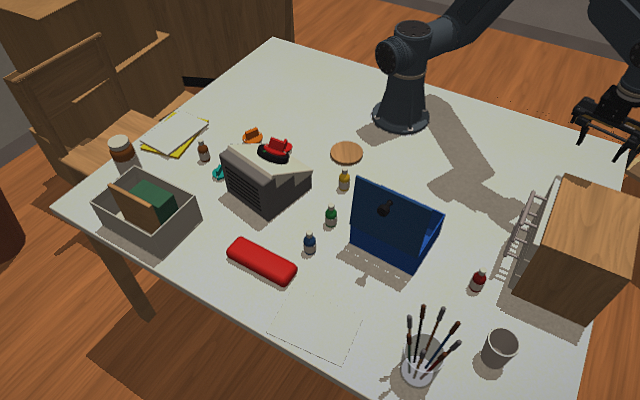

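View pics/top0.png

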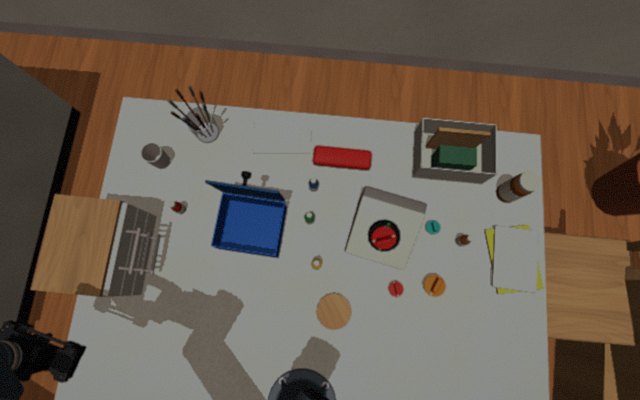

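Scene picture: the extractor carries the red filter in its port at (275,148); bin at (395,235), its lid standing open; bottles at (204,152), (344,180), (331,215), (309,243) and (478,281); pencil case at (262,260).

Candidates for the filter (top view):
- red in the port, (384,236)
- small red loose, (396,289)
- orange, (434,285)
- turquoise, (433,227)

By the description I choose the larger red one, in the port. I'll check it in a close crop.

Run:
```python
from h import *
import pickle
d=pickle.load(open('c0.pkl','rb'))
a=d['top']['color'][180:310,330:450,::-1]; b=d['scene']['color'][115:225,205:325,::-1]
a=cv2.resize(a,(400,433),interpolation=cv2.INTER_CUBIC); b=cv2.resize(b,(400,367),interpolation=cv2.INTER_CUBIC)
im=np.zeros((433,800,3),np.uint8); im[:,:400]=a; im[:367,400:]=b
im=np.clip(im.astype(float)*1.5,0,255).astype(np.uint8)
cv2.imwrite('pics/crop1.png',im)
```

```text
(no output)
```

View pics/crop1.png

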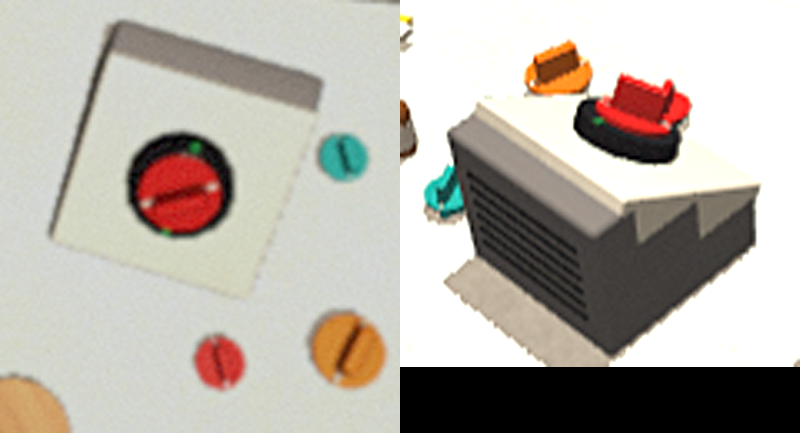

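The crop shows the red filter in the black collar. White dashes are at top px (374.4,241.2) and (393.6,236.4), greens at (388.5,224.4) and (380.1,249.6). The choice is confirmed: the loose red one is much smaller. Next I'll fit the extractor pose and look closely at the bin.

```bash
cat > fit.py <<'E'
from h import *
import pickle
from scipy.optimize import least_squares
d=pickle.load(open('c0.pkl','rb')); T,S=d['top'],d['scene']
def cent(c,box,f):
    x0,y0,x1,y1=box; p=c['color'][y0:y1,x0:x1].astype(float); w=np.clip(f(p),0,None); w[w<0.35*w.max()]=0
    ys,xs=np.mgrid[y0:y1,x0:x1]; return np.array([(w*xs).sum(),(w*ys).sum()])/w.sum()
G=lambda p:p[...,1]-np.maximum(p[...,0],p[...,2])
W=lambda p:np.minimum(p[...,1],p[...,2])-20
g1=cent(T,(384,220,393,229),G); g2=cent(T,(376,245,385,254),G); g3=cent(S,(260,147,269,156),G)
w1=cent(T,(371,238,378,245),W); w2=cent(T,(390,233,397,240),W); w3=cent(S,(282,148,288,155),W)
print(g1,g2,g3,w1,w2,w3)
def ext(x,y,yaw): # extractor R,origin; x up slope, z out of face
    R=Ro.from_euler('ZY',[yaw,-0.55]).as_matrix(); return R,np.array([x,y,.123])
def res(p):
    x,y,yaw,rg,th,rw=p[:6]; R,o=ext(x,y,yaw)
    g=lambda s:o+R@[s*rg,0,.02]; w=lambda s:o+R@[s*rw*np.cos(th),s*rw*np.sin(th),.0265]
    f=lambda c,X,m:proj(c,X)[0]-m
    sw=p0w
    return np.r_[f(T,g(1),g1),f(T,g(-1),g2),f(S,g(1),g3),f(T,w(1),w2),f(T,w(-1),w1),f(S,w(p0w),w3)]
if __name__=='__main__':
    c=atz(T,(384,236),.14); print(c)
    for p0w in(1,-1):
        r=least_squares(res,[c[0],c[1],-.32,.043,-1,.031]); print(p0w,r.x.round(4),r.cost,r.fun.round(1))
    a=cv2.resize(T['color'][165:265,195:300,::-1],None,fx=3.8,fy=3.8,interpolation=cv2.INTER_CUBIC)
    b=cv2.resize(S['color'][165:280,340:450,::-1],None,fx=3.6,fy=3.6,interpolation=cv2.INTER_CUBIC)
    im=np.zeros((max(a.shape[0],b.shape[0]),a.shape[1]+b.shape[1],3),np.uint8); im[:a.shape[0],:a.shape[1]]=a; im[:b.shape[0],a.shape[1]:]=b
    print(a.shape,b.shape); cv2.imwrite('pics/bin1.png',np.clip(im*1.6,0,255).astype(np.uint8))
E
python3 fit.py
```

```text
[388.20884521 223.67321867] [379.20529801 249.56291391] [263.90821256 150.7826087 ] [373.46666667 240.63238095] [393.25306122 235.72653061] [284.33147632 151.97493036]
[ 0.51259639 -0.19433947  0.14      ]
1 [ 0.5172 -0.1889 -0.2495  0.0448 -1.0944  0.0122] 123.2964655975149 [ -1.6   0.4  -3.3   1.2   1.6   0.3  -7.9   2.3   3.4  -1.8 -11.1  -4.9]
-1 [ 0.5195 -0.1951 -0.2029  0.043  -0.9826  0.0296] 0.2791727641350948 [-0.1  0.3 -0.3  0.3  0.1  0.2  0.3 -0.3  0.1 -0.2 -0.2  0. ]
(380, 399, 3) (414, 396, 3)
```

View pics/bin1.png

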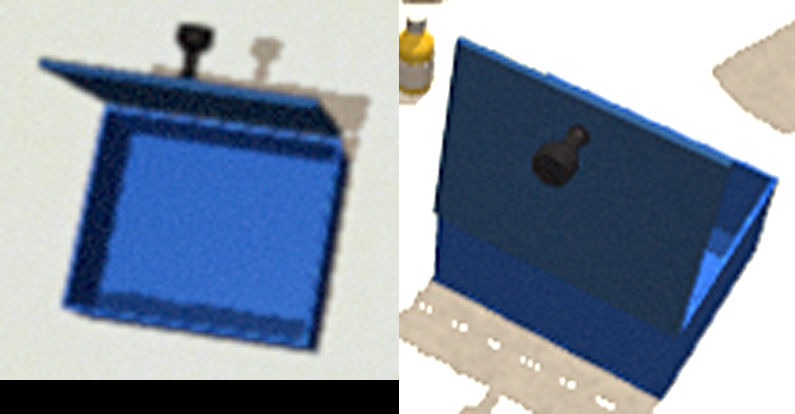

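The bin crop shows the open bin with its lid roughly upright and the knob end at crop (195,38) in the top view and (553,168) in the scene view. Rim and base corners are visible, so I'll fit the bin pose and lid angle to them.

```bash
cat > binfit.py <<'E'
from fit import *
t=lambda u,v:np.array([195+(u+.5)/3.8-.5,165+(v+.5)/3.8-.5]); s=lambda u,v:np.array([340+(u-399+.5)/3.6-.5,165+(v+.5)/3.6-.5])
def lid(a,l,y,h): return np.array([.085-l*np.cos(a)+h*np.sin(a),y,.0905+l*np.sin(a)+h*np.cos(a)])
obs=[(T,t(62,309),lambda a:[-.085,.1,.09]),(T,t(318,352),lambda a:[-.085,-.1,.09]),(S,s(434,282),lambda a:[.085,-.1,0]),(S,s(660,399),lambda a:[.085,.1,0]),(S,s(777,180),lambda a:[-.085,.1,.09]),
(S,s(460,38),lambda a:lid(a,.17,-.1,.008)),(S,s(730,165),lambda a:lid(a,.17,.1,.008)),(S,s(682,331),lambda a:lid(a,0,.1,.008)),
(T,t(195,36),lambda a:lid(a,.14,0,.043)),(S,s(553,168),lambda a:lid(a,.14,0,.043))]
def w(p,X): return Ro.from_euler('z',p[2]).apply(X)+[p[0],p[1],0]
r=least_squares(lambda p:np.concatenate([proj(c,w(p,f(p[3])))[0]-m for c,m,f in obs]),[.5,.2,-.1,1.5],loss='soft_l1')
print(r.x.round(4),r.cost); print(np.array([proj(c,w(r.x,f(r.x[3])))[0]-m for c,m,f in obs]).round(1))
print(w(r.x,lid(r.x[3],.14,0,.043)))
for n,c,uv,z in(('yellow',T,(317,263),.085),('green',T,(309,217),.085),('blue',T,(313,184),.085),('redsm',T,(396,289),.05),('disc',T,(334,311),.01)): print(n,atz(c,uv,z).round(3))
E
python3 binfit.py
```

```text
[388.20884521 223.67321867] [379.20529801 249.56291391] [263.90821256 150.7826087 ] [373.46666667 240.63238095] [393.25306122 235.72653061] [284.33147632 151.97493036]
[ 0.5173  0.2151 -0.0433  1.4773] 8.066677206454385
[[-0.3  0.8]
 [-2.5 -1.2]
 [-0.7 -0.5]
 [ 0.8  0.2]
 [ 0.4 -1.7]
 [-2.   0.7]
 [-0.1  0.1]
 [-1.4  1.7]
 [ 0.1  0.4]
 [ 0.5 -0.9]]
[0.63197802 0.21010148 0.2339025 ]
yellow [ 0.42  -0.007  0.085]
green [0.558 0.031 0.085]
blue [0.665 0.03  0.085]
redsm [ 0.366 -0.256  0.05 ]
disc [ 0.281 -0.074  0.01 ]
```

```bash
sed -i 's/t(318,352),lambda a:\[-.085,-.1,.09\]/t(318,352),lambda a:[-.085,-.1,0]/' binfit.py; python3 binfit.py | tail -n +2
python3 - <<'E'
from fit import *
print(np.degrees(np.arctan2(T['R'][1,0],T['R'][0,0])), T['R'].round(3))
# bounding of blue mask for edges check
p=T['color'][165:265,195:300].astype(int); m=((p[...,2]-p[...,0]>25)).astype(np.uint8)
cs=max(cv2.findContours(m,0,2)[0],key=cv2.contourArea); ap=cv2.approxPolyDP(cs,2,True)[:,0]+[195,165]; print(ap.tolist())
p=S['color'][165:280,340:450].astype(int); m=((p[...,2]-p[...,0]>15)).astype(np.uint8)
cs=max(cv2.findContours(m,0,2)[0],key=cv2.contourArea); ap=cv2.approxPolyDP(cs,2,True)[:,0]+[340,165]; print(ap.tolist())
E
```

```text
[ 0.5188  0.2158 -0.0462  1.4683] 5.829717765715591
[[-0.5  0.2]
 [ 0.3  0.6]
 [-0.8 -0.2]
 [ 0.7  0.7]
 [ 0.5 -1.1]
 [-1.7  0.7]
 [ 0.1  0.2]
 [-1.5  2.3]
 [-0.1  0.3]
 [ 0.6 -0.9]]
[0.63211225 0.21053835 0.23416554]
yellow [ 0.42  -0.007  0.085]
green [0.558 0.031 0.085]
blue [0.665 0.03  0.085]
redsm [ 0.366 -0.256  0.05 ]
disc [ 0.281 -0.074  0.01 ]
[388.20884521 223.67321867] [379.20529801 249.56291391] [263.90821256 150.7826087 ] [373.46666667 240.63238095] [393.25306122 235.72653061] [284.33147632 151.97493036]
-84.40377872592069 [[ 0.095 -0.995  0.006]
 [-0.972 -0.094 -0.214]
 [ 0.214  0.015 -0.977]]
[[206, 181], [222, 185], [221, 188], [224, 185], [235, 187], [236, 191], [238, 187], [256, 190], [257, 194], [259, 191], [263, 192], [259, 196], [248, 196], [246, 192], [241, 195], [240, 192], [244, 191], [241, 190], [237, 194], [225, 189], [221, 196], [211, 245], [276, 256], [283, 223], [284, 201], [275, 200], [273, 197], [271, 199], [268, 197], [271, 195], [261, 197], [260, 194], [263, 195], [265, 191], [275, 196], [273, 194], [278, 191]]
[[356, 175], [349, 242], [413, 275], [437, 237], [445, 214]]
```

Bin: centre (0.519, 0.216), yaw −0.046, lid 1.47 rad. The residuals are about 1 px. Filter port: (0.5195, −0.1951), yaw −0.203, filter −0.98 rad, which lies inside the stated 0.7–1.2. Next I'll plan the approach.

```bash
cat > plan.py <<'E'
from h import *
ER=Ro.from_euler('ZY',[-.203,-.55]); EO=np.array([.5195,-.1951,.123])
BO=np.array([.5188,.2158,0]); BY=-.0462
def binw(X): return Ro.from_euler('z',BY).apply(X)+BO
def fpose(h,th): # TCP h above filter origin along the axis; tool y = filter y, z = -axis
    R=ER*Ro.from_euler('z',th)*Ro.from_euler('x',np.pi)
    R=R*Ro.from_euler('z',np.pi) # tool y -> +filter y
    return EO+ER.apply([0,0,.0005+h]),R
def rows(*tg):
    o=robot.get_obs(); p=np.array(o['position']); R=Ro.from_quat(o['tool_rot'])
    print('t',o['time'],'p',p.round(4),'q',o['q'].round(2),'F',o['ft_force'].round(1),'w',round(o['grip_width'],4),'gf',round(o['grip_force'],1))
    for P,Q in tg:
        print((R.inv().apply(np.array(P)-p)*100).round(2).tolist(),(R.inv()*Q).as_rotvec().round(3).tolist())
E
python3 - <<'E'
from plan import *
P,Q=fpose(.11,-.983); print(P,Q.as_matrix().round(2))
rows((np.array([.40,.2,.33]),Ro.from_quat(robot.get_obs()['tool_rot'])),(P,Q))
E
```

```text
[ 0.46292903 -0.1834557   0.21720396] [[-0.3   0.81  0.51]
 [ 0.91  0.4  -0.11]
 [-0.29  0.43 -0.85]]
t 0.1 p [0.1469 0.6068 0.2217] q [ 1.15  0.53  1.43  0.    1.18 -0.18] F [-0.9 -0.5 -0.7] w 0.0871 gf 0.0
[-34.17, -33.59, -10.78] [0.0, 0.0, 0.0]
[-49.33, -69.36, 0.56] [-0.28, -0.498, 0.924]
```

Emit:
play_rows(gripper=[-1,-1,-1,-1,-1,-1,-1,-1,-1,-1,-1,-1], delta_pos=[[-4,-4,-5],[-8,-8,-9],[-12,-12,-10.8],[-16,-16,-10.8],[-20,-20,-10.8],[-24.5,-24,-10.8],[-29,-28.5,-10.8],[-34,-33.5,-10.8],[-37,-38.5,-10],[-40,-43.5,-9],[-42.5,-48.5,-8],[-44.5,-53.5,-7]], turn=[[0,0,0],[0,0,0],[0,0,0.1],[0,0,0.2],[0,0,0.3],[0,0,0.4],[-0.05,-0.1,0.5],[-0.1,-0.18,0.58],[-0.14,-0.26,0.66],[-0.18,-0.33,0.74],[-0.22,-0.4,0.82],[-0.28,-0.5,0.92]])

```text
time: 1.6
position: [0.4545, -0.0199, 0.2932]
tool_rot: [0.538, 0.797, 0.104, 0.255]
ft_force: [1.1, 0.8, 0.7]
grip_width: 0.0873
grip_force: 0.0
```

Run:
```python
from plan import *
rows(fpose(.11,-.983))
```

```text
t 1.6 p [ 0.4545 -0.0199  0.2932] q [-0.34  0.02  2.13  0.17  0.44 -0.85] F [1.1 0.8 0.7] w 0.0873 gf 0.0
[-12.89, -9.21, 8.64] [0.006, 0.005, -0.001]
```

Emit:
play_rows(gripper=[-1,-1,-1,-1,-1], delta_pos=[[-4,-3,2],[-8,-6,5],[-12.9,-9.2,8.6],[-12.9,-9.2,8.6],[-12.9,-9.2,8.6]], turn=[[0,0,0],[0,0,0],[0.006,0.005,0],[0.006,0.005,0],[0.006,0.005,0]])

```text
time: 2.22
position: [0.4623, -0.1841, 0.2154]
tool_rot: [0.539, 0.798, 0.102, 0.248]
ft_force: [0.4, -0.3, -0.6]
grip_width: 0.0871
grip_force: 0.0
```

Run:
```python
from plan import *
rows(fpose(.11,-.983),fpose(.031,-.983))
a=cam('top');b=cam('scene')
im=np.zeros((480,800,3),np.uint8)
im[:,:400]=cv2.resize(a['color'][176:296,334:434,::-1],(400,480),interpolation=cv2.INTER_CUBIC)
im[:,400:]=cv2.resize(b['color'][85:205,225:325,::-1],(400,480),interpolation=cv2.INTER_CUBIC)
cv2.imwrite('pics/hover.png',np.clip(im*1.5,0,255).astype(np.uint8))
```

```text
t 2.225 p [ 0.4623 -0.1841  0.2154] q [-0.79  0.25  2.15  0.84  0.39 -1.9 ] F [ 0.4 -0.3 -0.6] w 0.0871 gf 0.0
[-0.01, 0.15, -0.13] [-0.006, -0.004, -0.002]
[-0.04, 0.2, 7.77] [-0.006, -0.004, -0.002]
```

View pics/hover.png

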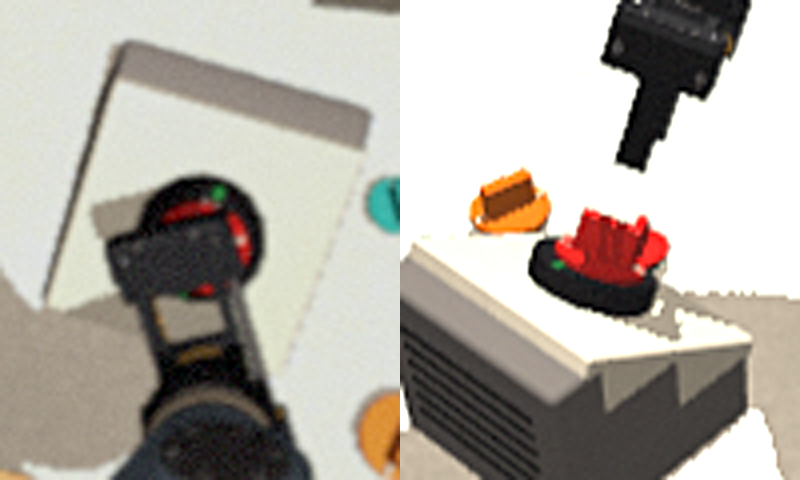

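The hover picture shows the open fingers over the fin (scene crop: fin (610,240), fingers' plane across it) and nothing touching. However, joint 6 is at −1.90, and the 0.98 rad unlock would take it past its −2.85 limit. I'll therefore use the half-turned grasp.

Emit:
play_rows(gripper=[-1,-1,-1,-1,-1,-1,-1,-1,-1,-1,-1], delta_pos=[[0,0.15,-0.1],[0,0.15,-0.1],[0,0.15,-0.1],[0,0.15,-0.1],[0,0.15,-0.1],[0,0.15,-0.1],[0,0.15,-0.1],[0,0.15,-0.1],[0,0.15,-0.1],[0,0.15,-0.1],[0,0.15,-0.1]], turn=[[0,0,0.18],[0,0,0.36],[0,0,0.54],[0,0,0.72],[0,0,0.9],[0,0,1.08],[0,0,1.26],[0,0,1.44],[0,0,1.62],[0,0,1.8],[0,0,1.8]])

```text
time: 3.7
position: [0.4629, -0.1782, 0.2188]
tool_rot: [0.96, 0.079, 0.259, 0.074]
ft_force: [-0.4, 0.3, -0.0]
grip_width: 0.0869
grip_force: 0.0
```

Emit:
play_rows(gripper=[-1,-1,-1,-1,-1,-1,-1,-1,-1], delta_pos=[[0,0,0],[0,0,0],[0,0,0],[0,0,0],[0,0,0],[0,0,0],[0,0,0],[0,0,0],[0,0,0]], turn=[[0,0,0.18],[0,0,0.36],[0,0,0.54],[0,0,0.72],[0,0,0.9],[0,0,1.08],[0,0,1.26],[0,0,1.34],[0,0,1.34]])

```text
time: 4.82
position: [0.4629, -0.179, 0.2185]
tool_rot: [0.801, -0.534, 0.249, -0.103]
ft_force: [-0.2, 0.2, -1.0]
grip_width: 0.0871
grip_force: 0.0
```

```bash
sed -i 's/^    R=R\*Ro.from_euler.*$//' plan.py
python3 - <<'E'
from plan import *
rows(fpose(.11,-.983),fpose(.032,-.983))
E
```

```text
t 4.825 p [ 0.4629 -0.179   0.2185] q [-0.78  0.24  2.15  0.83  0.4   1.25] F [-0.2  0.2 -1. ] w 0.0871 gf 0.0
[0.37, 0.24, 0.16] [0.002, 0.006, 0.009]
[0.41, 0.22, 7.96] [0.002, 0.006, 0.009]
```

Emit:
play_rows(gripper=[-1,-1,-1], delta_pos=[[0.37,0.24,0.16],[0.37,0.24,0.16],[0.37,0.24,0.16]], turn=[[0,0.006,0.009],[0,0.006,0.009],[0,0.006,0.009]])

```text
time: 5.2
position: [0.4629, -0.1845, 0.2168]
tool_rot: [0.797, -0.54, 0.25, -0.102]
ft_force: [-0.7, 0.2, -0.8]
grip_width: 0.087
grip_force: 0.0
```

Run:
```python
from plan import *
rows(fpose(.11,-.983),fpose(.032,-.983))
a=cam('top'); rows(fpose(.11,-.983))
```

```text
t 5.2 p [ 0.4629 -0.1845  0.2168] q [-0.79  0.25  2.15  0.85  0.39  1.24] F [-0.7  0.2 -0.8] w 0.087 gf 0.0
[-0.08, -0.06, -0.04] [0.003, -0.001, -0.004]
[-0.09, -0.08, 7.76] [0.003, -0.001, -0.004]
t 5.25 p [ 0.4629 -0.1845  0.2168] q [-0.79  0.25  2.15  0.85  0.39  1.24] F [ 0.8 -0.3  0.4] w 0.0869 gf 0.0
[-0.08, -0.06, -0.04] [0.003, -0.001, -0.004]
```

Emit:
play_rows(gripper=[-1,-1,-1,-1,-1], delta_pos=[[-0.1,-0.1,2],[-0.1,-0.1,4],[-0.1,-0.1,6],[-0.1,-0.1,7.7],[-0.1,-0.1,7.7]], turn=[[0,0,0],[0,0,0],[0,0,0],[0,0,0],[0,0,0]])

```text
time: 5.88
position: [0.5028, -0.1914, 0.1503]
tool_rot: [0.797, -0.54, 0.25, -0.102]
ft_force: [-0.3, 0.6, 0.3]
grip_width: 0.0871
grip_force: 0.0
```

Run:
```python
from plan import *
rows(fpose(.032,-.983))
```

```text
t 5.875 p [ 0.5028 -0.1914  0.1503] q [-0.72  0.45  2.14  1.31  0.27  0.81] F [-0.3  0.6  0.3] w 0.0871 gf 0.0
[0.04, -0.01, -0.03] [0.004, 0.001, -0.005]
```

Emit:
play_rows(gripper=[0.2,1,1,1,1,1,1,1], delta_pos=[[0,0,0],[0,0,0],[0,0,0],[0,0,0],[0,0,0],[0,0,0],[0,0,0],[0,0,0]], turn=[[0,0,0],[0,0,0],[0,0,0],[0,0,0],[0,0,0],[0,0,0],[0,0,0],[0,0,0]], squeeze=30)

```text
time: 6.88
position: [0.5027, -0.1915, 0.1512]
tool_rot: [0.797, -0.54, 0.25, -0.102]
ft_force: [-1.8, -0.0, 0.2]
grip_width: 0.0155
grip_force: 1.5
```

Emit:
play_rows(gripper=[1,1], delta_pos=[[0,0,0],[0,0,0]], turn=[[0,0,0],[0,0,0]])

```text
time: 7.12
position: [0.5026, -0.1914, 0.1512]
tool_rot: [0.797, -0.54, 0.25, -0.102]
ft_force: [-1.0, -0.1, -0.1]
grip_width: 0.0137
grip_force: 30.0
```

Gripped at 13.7 mm, which matches the fin. Next I'll turn it anticlockwise by about 0.98 rad, which is negative about tool z.

Emit:
play_rows(gripper=[1,1,1,1,1,1,1,1], delta_pos=[[0,0,0],[0,0,0],[0,0,0],[0,0,0],[0,0,0],[0,0,0],[0,0,0],[0,0,0]], turn=[[0,0,-0.14],[0,0,-0.28],[0,0,-0.42],[0,0,-0.56],[0,0,-0.7],[0,0,-0.84],[0,0,-0.98],[0,0,-0.98]])

```text
time: 8.12
position: [0.5028, -0.1917, 0.1514]
tool_rot: [0.957, -0.102, 0.269, 0.028]
ft_force: [0.3, -0.2, 0.9]
grip_width: 0.0138
grip_force: 30.0
```

Run:
```python
from plan import *
rows(fpose(.032,0))
print(robot.get_obs()['moment'])
```

```text
t 8.125 p [ 0.5028 -0.1917  0.1514] q [-0.72  0.45  2.14  1.31  0.27 -0.17] F [ 0.3 -0.2  0.9] w 0.0138 gf 30.0
[-0.03, 0.0, 0.07] [0.003, 0.002, -0.009]
[-0.09484506  0.44629133  0.02697683]
```

Emit:
play_rows(gripper=[1,1,1,1], delta_pos=[[0,0,-0.4],[0,0,-0.8],[0,0,-1.2],[0,0,-1.2]], turn=[[0,0,0],[0,0,0],[0,0,0],[0,0,0]])

```text
time: 8.62
position: [0.4963, -0.19, 0.1617]
tool_rot: [0.957, -0.102, 0.269, 0.028]
ft_force: [0.2, -0.7, -1.4]
grip_width: 0.0137
grip_force: 30.0
```

Emit:
play_rows(gripper=[1,1,1,1,1,1], delta_pos=[[0,0,-1],[0,0,-2],[0,0,-4],[0,0,-6.5],[0,0,-9],[0,0,-9]], turn=[[0,0,0],[0,0,0],[0,0,0],[0,0,0],[0,0,0],[0,0,0]])

```text
time: 9.38
position: [0.4505, -0.1806, 0.2395]
tool_rot: [0.957, -0.101, 0.27, 0.029]
ft_force: [0.7, -0.0, -2.1]
grip_width: 0.0137
grip_force: 30.0
```

Run:
```python
from plan import *
# over-bin pose: tool straight down; filter origin is .032 below TCP along tool z
a=cam('top');b=cam('scene')
im=np.zeros((400,800,3),np.uint8)
im[:,:400]=a['color'][100:300,260:460,::-1].repeat(2,0).repeat(2,1)
im[:,400:]=b['color'][50:250,200:400,::-1].repeat(2,0).repeat(2,1)
cv2.imwrite('pics/lift.png',np.clip(im*1.4,0,255).astype(np.uint8))
for yaw in (BY,BY+np.pi/2,BY+np.pi):
    Q=Ro.from_euler('z',yaw)*Ro.from_euler('x',np.pi); print('xaxis yaw',yaw)
    rows((binw([-.02,0,.30]),Q),(binw([-.02,0,.04]),Q))
```

```text
xaxis yaw -0.0462
t 9.475 p [ 0.4507 -0.1805  0.2381] q [-0.81  0.18  2.15  0.75  0.45  0.35] F [ 0.   0.6 -1. ] w 0.014 gf 30.0
[0.1, -39.86, -7.1] [0.043, -0.547, -0.161]
[-13.45, -39.81, 15.09] [0.043, -0.547, -0.161]
xaxis yaw 1.5245963267948965
t 9.475 p [ 0.4507 -0.1805  0.2381] q [-0.81  0.18  2.15  0.75  0.45  0.35] F [ 0.   0.6 -1. ] w 0.014 gf 30.0
[0.1, -39.86, -7.1] [0.473, -0.403, -1.688]
[-13.45, -39.81, 15.09] [0.473, -0.403, -1.688]
xaxis yaw 3.0953926535897933
t 9.475 p [ 0.4507 -0.1805  0.2381] q [-0.81  0.18  2.15  0.75  0.45  0.35] F [ 0.   0.6 -1. ] w 0.014 gf 30.0
[0.1, -39.86, -7.1] [-0.807, -0.064, 2.87]
[-13.45, -39.81, 15.09] [-0.807, -0.064, 2.87]
```

View pics/lift.png

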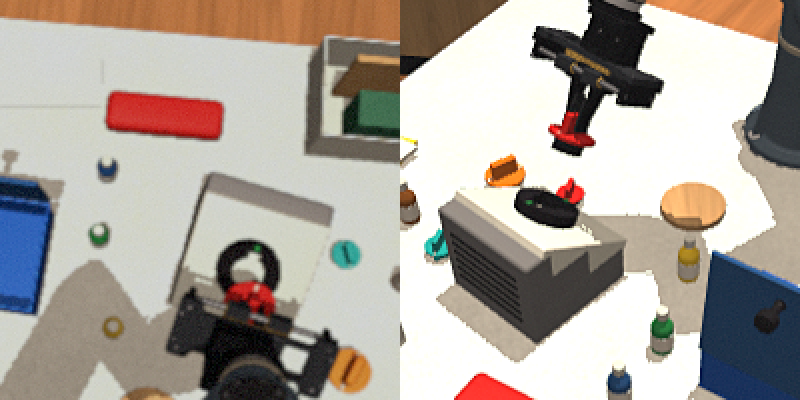

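The picture shows the filter held and lifted clear, with the empty collar at crop (247,268). Next I'll carry it over the bin with the tool turning to straight down.

Emit:
play_rows(gripper=[1,1,1,1,1,1,1,1,1,1,1], delta_pos=[[0,-2,-4],[0,-6,-6],[0,-10,-7],[-0.2,-15,-7],[-0.4,-20,-7.3],[-0.5,-25,-7.3],[-0.7,-30,-7.5],[-0.8,-35,-7.6],[-0.8,-38.5,-7.6],[-0.8,-39.8,-7.6],[-0.8,-39.8,-7.6]], turn=[[0,0,0],[0,-0.06,-0.02],[0.01,-0.12,-0.03],[0.02,-0.2,-0.06],[0.02,-0.28,-0.08],[0.03,-0.36,-0.1],[0.03,-0.44,-0.12],[0.04,-0.5,-0.15],[0.04,-0.55,-0.16],[0.043,-0.547,-0.16],[0.043,-0.547,-0.16]])

```text
time: 10.85
position: [0.4879, 0.2187, 0.2983]
tool_rot: [1.0, -0.023, -0.001, 0.0]
ft_force: [-0.5, -0.6, -1.2]
grip_width: 0.0135
grip_force: 30.0
```

Run:
```python
from plan import *
Q=Ro.from_euler('z',BY)*Ro.from_euler('x',np.pi)
rows((binw([-.03,0,.30]),Q),(binw([-.03,0,.06]),Q))
```

```text
t 10.85 p [0.4879 0.2187 0.2983] q [0.21 0.32 1.56 0.   1.26 1.83] F [-0.5 -0.6 -1.2] w 0.0135 gf 30.0
[0.1, 0.15, -0.17] [0.001, 0.003, 0.001]
[0.16, 0.13, 23.83] [0.001, 0.003, 0.001]
```

Emit:
play_rows(gripper=[1,1,1,1,1,1,1,1], delta_pos=[[0.1,0.1,4],[0.1,0.1,9],[0.1,0.1,14],[0.1,0.1,18],[0.1,0.1,21],[0.1,0.1,23],[0.1,0.1,24.2],[0.1,0.1,24.2]], turn=[[0,0,0],[0,0,0],[0,0,0],[0,0,0],[0,0,0],[0,0,0],[0,0,0],[0,0,0]])

```text
time: 11.85
position: [0.489, 0.2164, 0.0575]
tool_rot: [1.0, -0.024, -0.001, 0.0]
ft_force: [-0.1, -0.0, -2.2]
grip_width: 0.0138
grip_force: 30.0
```

Emit:
play_rows(gripper=[1,1,1,1,1,1], delta_pos=[[0,0,0.3],[0,0,0.6],[0,0,0.9],[0,0,1.2],[0,0,1.5],[0,0,1.6]], turn=[[0,0,0],[0,0,0],[0,0,0],[0,0,0],[0,0,0],[0,0,0]])

```text
time: 12.6
position: [0.4894, 0.2172, 0.0415]
tool_rot: [1.0, -0.024, -0.0, 0.0]
ft_force: [-0.6, 0.4, -2.1]
grip_width: 0.0141
grip_force: 30.0
```

Emit:
play_rows(gripper=[1,1,1], delta_pos=[[0,0,0.2],[0,0,0.4],[0,0,0.4]], turn=[[0,0,0],[0,0,0],[0,0,0]])

```text
time: 12.98
position: [0.4895, 0.2172, 0.0377]
tool_rot: [1.0, -0.024, -0.0, 0.0]
ft_force: [-0.3, 0.3, -2.0]
grip_width: 0.0134
grip_force: 30.0
```

Emit:
play_rows(gripper=[1,1,1], delta_pos=[[0,0,0.1],[0,0,0.2],[0,0,0.2]], turn=[[0,0,0],[0,0,0],[0,0,0]])

```text
time: 13.35
position: [0.4894, 0.2173, 0.0374]
tool_rot: [1.0, -0.023, 0.0, 0.0]
ft_force: [-2.1, -0.2, 10.9]
grip_width: 0.014
grip_force: 30.0
```

Contact with the floor. I'll ease off 1 mm, open gradually and withdraw upward.

Emit:
play_rows(gripper=[1,0.6,0.6,0.4,0.2,0,-0.2,-0.2], delta_pos=[[0,0,-0.15],[0,0,-0.15],[0,0,-0.15],[0,0,-0.15],[0,0,-0.15],[0,0,-0.15],[0,0,-0.15],[0,0,-0.15]], turn=[[0,0,0],[0,0,0],[0,0,0],[0,0,0],[0,0,0],[0,0,0],[0,0,0],[0,0,0]])

```text
time: 14.35
position: [0.4895, 0.2172, 0.0373]
tool_rot: [1.0, -0.024, -0.0, 0.0]
ft_force: [0.2, 0.1, 0.5]
grip_width: 0.0501
grip_force: 0.0
```

Emit:
play_rows(gripper=[-0.2,-0.2,-0.2,-0.2,-0.2,-0.2,-0.2,-0.2,-0.2,-0.2], delta_pos=[[0,0,-1],[0,0,-3],[0,0,-6],[0,0,-10],[0,0,-15],[0,0,-20],[0,0,-25],[0,0,-30],[0,0,-32],[0,0,-32]], turn=[[0,0,0],[0,0,0],[0,0,0],[0,0,0],[0,0,0],[0,0,0],[0,0,0],[0,0,0],[0,0,0],[0,0,0]])

```text
time: 15.6
position: [0.4901, 0.2174, 0.3597]
tool_rot: [1.0, -0.024, 0.002, -0.001]
ft_force: [0.5, -0.1, -0.8]
grip_width: 0.0522
grip_force: 0.0
```

Run:
```python
from plan import *
rows()
a=cam('top');b=cam('scene')
im=np.zeros((400,800,3),np.uint8)
im[:,:400]=a['color'][120:320,180:380,::-1].repeat(2,0).repeat(2,1)
im[:,400:]=b['color'][90:290,300:500,::-1].repeat(2,0).repeat(2,1)
cv2.imwrite('pics/placed.png',np.clip(im*1.5,0,255).astype(np.uint8))
```

```text
t 15.6 p [0.4901 0.2174 0.3597] q [ 0.21  0.27  1.47 -0.    1.4   1.83] F [ 0.5 -0.1 -0.8] w 0.0522 gf 0.0
```

View pics/placed.png

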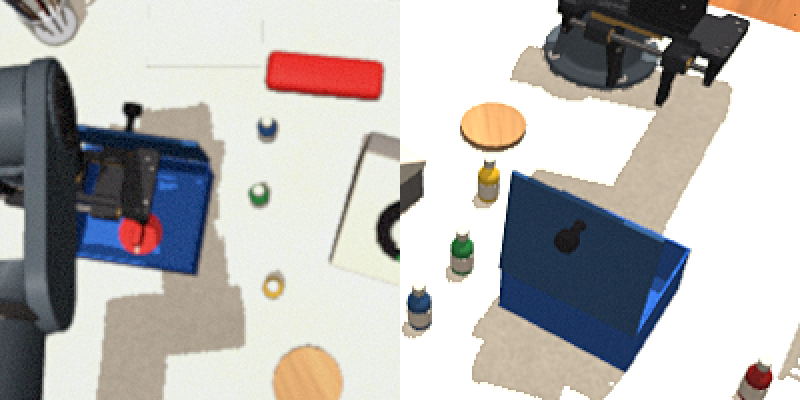

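The picture shows the filter standing upright in the bin at top crop (140,235), with the lid still open and the bottles unmoved. Next I'll shut the fingers, go over the lid and come down behind it, 50 mm to the +y side of the knob.

```bash
cat >> plan.py <<'E'
DQ=Ro.from_euler('z',BY)*Ro.from_euler('x',np.pi)
def push(a,l,w=.011,y=.05): return binw([.085-l*np.cos(a)+.008*np.sin(a)+w,y,.0905+l*np.sin(a)+.008*np.cos(a)]),DQ
E
python3 - <<'E'
from plan import *
rows((binw([.17,.05,.36]),DQ),(binw([.125,.05,.215]),DQ))
E
```

```text
t 15.7 p [0.4886 0.217  0.3566] q [ 0.21  0.27  1.47 -0.    1.4   1.83] F [ 0.1  0.8 -0.6] w 0.0521 gf 0.0
[20.01, -5.03, -0.37] [0.0, 0.002, -0.001]
[15.54, -5.04, 14.14] [0.0, 0.002, -0.001]
```

Emit:
play_rows(gripper=[1,1,1,1,1,1,1,1,1,1,1,1], delta_pos=[[4,-1,-0.5],[9,-2,-0.5],[14,-4,-0.5],[18,-5,-0.5],[20,-5,-0.4],[20,-5,2],[20,-5,6],[20,-5,10],[20,-5,13],[18,-5,14.1],[15.6,-5,14.1],[15.6,-5,14.1]], turn=[[0,0,0],[0,0,0],[0,0,0],[0,0,0],[0,0,0],[0,0,0],[0,0,0],[0,0,0],[0,0,0],[0,0,0],[0,0,0],[0,0,0]])

```text
time: 17.2
position: [0.645, 0.2598, 0.2138]
tool_rot: [1.0, -0.023, -0.003, 0.001]
ft_force: [-0.0, 0.2, 0.4]
grip_width: 0.0004
grip_force: 0.0
```

Run:
```python
from plan import *
A=[1.5,1.4,1.3,1.2,1.1,1.0,.9,.8,.7,.6,.5,.4,.3,.2,.1,.05,0]
rows(*[push(a,.13+.02*(1.5-a)/1.5) for a in A])
```

```text
t 17.2 p [0.645  0.2598 0.2138] q [0.22 0.64 1.24 0.   1.27 1.84] F [-0.   0.2  0.4] w 0.0004 gf 0.0
[-2.92, -0.02, -0.67] [0.002, 0.006, -0.0]
[-4.25, -0.02, -0.72] [0.002, 0.006, -0.0]
[-5.58, -0.02, -0.63] [0.002, 0.006, -0.0]
[-6.91, -0.02, -0.4] [0.002, 0.006, -0.0]
[-8.23, -0.02, -0.04] [0.002, 0.006, -0.0]
[-9.51, -0.02, 0.46] [0.002, 0.006, -0.0]
[-10.74, -0.02, 1.09] [0.002, 0.006, -0.0]
[-11.92, -0.02, 1.85] [0.002, 0.006, -0.0]
[-13.03, -0.02, 2.74] [0.002, 0.006, -0.0]
[-14.05, -0.02, 3.74] [0.002, 0.006, -0.0]
[-14.97, -0.03, 4.85] [0.002, 0.006, -0.0]
[-15.78, -0.03, 6.06] [0.002, 0.006, -0.0]
[-16.47, -0.03, 7.35] [0.002, 0.006, -0.0]
[-17.03, -0.03, 8.72] [0.002, 0.006, -0.0]
[-17.45, -0.03, 10.16] [0.002, 0.006, -0.0]
[-17.61, -0.03, 10.89] [0.002, 0.006, -0.0]
[-17.73, -0.04, 11.64] [0.002, 0.006, -0.0]
```

Emit:
play_rows(gripper=[1,1,1,1,1,1,1,1,1,1,1,1], delta_pos=[[-1.5,0,-0.4],[-2.5,0,-0.7],[-3,0,-0.7],[-3.6,0,-0.7],[-4.3,0,-0.7],[-4.9,0,-0.7],[-5.6,0,-0.6],[-6.2,0,-0.5],[-6.9,0,-0.4],[-7.6,0,-0.2],[-8.2,0,0],[-8.2,0,0]], turn=[[0,0,0],[0,0,0],[0,0,0],[0,0,0],[0,0,0],[0,0,0],[0,0,0],[0,0,0],[0,0,0],[0,0,0],[0,0,0],[0,0,0]])

```text
time: 18.7
position: [0.5646, 0.2637, 0.216]
tool_rot: [1.0, -0.023, -0.001, 0.0]
ft_force: [0.6, -0.6, -0.4]
grip_width: 0.0003
grip_force: 0.0
```

Run:
```python
from plan import *
A=[1.1,1.0,.9,.8,.7,.6,.5,.4,.3,.2,.1,.05,0]
rows(*[push(a,.13+.02*(1.5-a)/1.5) for a in A])
b=cam('scene');save(b,'lid1.png',(300,60,500,300),2.4)
```

```text
t 18.7 p [0.5646 0.2637 0.216 ] q [0.26 0.53 1.44 0.   1.17 1.88] F [ 0.6 -0.6 -0.4] w 0.0003 gf 0.0
[-0.18, 0.0, 0.13] [0.0, 0.002, -0.001]
[-1.47, 0.0, 0.62] [0.0, 0.002, -0.001]
[-2.71, 0.0, 1.25] [0.0, 0.002, -0.001]
[-3.89, 0.0, 2.0] [0.0, 0.002, -0.001]
[-4.99, 0.0, 2.89] [0.0, 0.002, -0.001]
[-6.02, 0.0, 3.88] [0.0, 0.002, -0.001]
[-6.94, 0.0, 4.99] [0.0, 0.002, -0.001]
[-7.76, 0.0, 6.19] [0.0, 0.002, -0.001]
[-8.45, 0.0, 7.49] [0.0, 0.002, -0.001]
[-9.02, 0.0, 8.86] [0.0, 0.002, -0.001]
[-9.45, 0.0, 10.29] [0.0, 0.002, -0.001]
[-9.61, 0.0, 11.02] [0.0, 0.002, -0.001]
[-9.73, 0.0, 11.77] [0.0, 0.002, -0.001]
```

View pics/lid1.png

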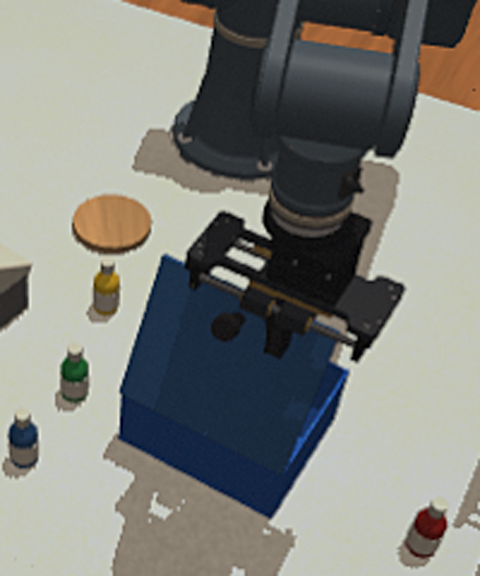

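The picture shows the closed fingertips on the lid's outer face, right of the knob (228,325), with the lid turned inward. I'll keep following the arc.

Emit:
play_rows(gripper=[1,1,1,1,1,1,1,1,1,1,1,1], delta_pos=[[-0.8,0,0.35],[-1.5,0,0.6],[-2.1,0,0.9],[-2.7,0,1.25],[-3.3,0,1.6],[-3.9,0,2],[-4.5,0,2.45],[-5,0,2.9],[-5.5,0,3.4],[-6,0,3.9],[-6.5,0,4.45],[-6.9,0,5]], turn=[[0,0,0],[0,0,0],[0,0,0],[0,0,0],[0,0,0],[0,0,0],[0,0,0],[0,0,0],[0,0,0],[0,0,0],[0,0,0],[0,0,0]])

```text
time: 20.25
position: [0.4964, 0.267, 0.1659]
tool_rot: [1.0, -0.024, -0.0, 0.0]
ft_force: [0.7, 1.0, 0.0]
grip_width: -0.0002
grip_force: 0.3
```

Run:
```python
from plan import *
A=[.5,.4,.3,.2,.1,.05,0]
rows(*[push(a,.13+.02*(1.5-a)/1.5) for a in A])
```

```text
t 20.25 p [0.4964 0.267  0.1659] q [0.3  0.52 1.64 0.   0.98 1.91] F [0.7 1.  0. ] w -0.0002 gf 0.3
[-0.12, 0.01, -0.03] [0.0, 0.0, -0.001]
[-0.94, 0.01, 1.17] [0.0, 0.0, -0.001]
[-1.64, 0.01, 2.46] [0.0, 0.0, -0.001]
[-2.21, 0.01, 3.83] [0.0, 0.0, -0.001]
[-2.64, 0.01, 5.26] [0.0, 0.0, -0.001]
[-2.8, 0.01, 6.0] [0.0, 0.0, -0.001]
[-2.93, 0.01, 6.74] [0.0, 0.0, -0.001]
```

Emit:
play_rows(gripper=[1,1,1,1,1,1,1,1,1,1,1,1], delta_pos=[[-0.5,0,0.5],[-0.9,0,1.1],[-1.3,0,1.8],[-1.6,0,2.4],[-1.9,0,3],[-2.1,0,3.6],[-2.3,0,4.1],[-2.5,0,4.6],[-2.6,0,5.1],[-2.7,0,5.5],[-2.8,0,5.9],[-2.8,0,6.1]], turn=[[0,0,0],[0,0,0],[0,0,0],[0,0,0],[0,0,0],[0,0,0],[0,0,0],[0,0,0],[0,0,0],[0,0,0],[0,0,0],[0,0,0]])

```text
time: 21.75
position: [0.4685, 0.2682, 0.105]
tool_rot: [1.0, -0.024, -0.0, 0.0]
ft_force: [-0.2, -0.2, 0.9]
grip_width: 0.0003
grip_force: 0.2
```

Emit:
play_rows(gripper=[1,1,1,1,1], delta_pos=[[0,0,0.2],[0,0,0.4],[0,0,0.55],[0,0,0.65],[0,0,0.65]], turn=[[0,0,0],[0,0,0],[0,0,0],[0,0,0],[0,0,0]])

```text
time: 22.38
position: [0.4688, 0.2682, 0.0989]
tool_rot: [1.0, -0.024, -0.0, 0.0]
ft_force: [-1.2, -0.1, 2.4]
grip_width: 0.0005
grip_force: 0.9
```

Nearly flat, with only the hinge resistance felt. I'll press gently until the rim stops it.

Emit:
play_rows(gripper=[1,1,1,1], delta_pos=[[0,0,0.1],[0,0,0.2],[0,0,0.2],[0,0,0.2]], turn=[[0,0,0],[0,0,0],[0,0,0],[0,0,0]])

```text
time: 22.88
position: [0.4689, 0.2683, 0.0987]
tool_rot: [1.0, -0.023, 0.0, -0.0]
ft_force: [-3.2, -1.8, 14.3]
grip_width: 0.0007
grip_force: 7.2
```

The rim has stopped it: 14 N at z = 0.0987, and the shut outer face should be at 0.0985. I'll withdraw upward and check.

Emit:
play_rows(gripper=[1,1,1,1,1,1,1,1,1,1], delta_pos=[[0,0,-0.3],[0,0,-1.5],[0,0,-4],[0,0,-8],[0,0,-13],[0,0,-17],[-2,-3,-20],[-5,-8,-20],[-8,-13,-20],[-8,-13,-20]], turn=[[0,0,0],[0,0,0],[0,0,0],[0,0,0],[0,0,0],[0,0,0],[0,0,0],[0,0,0],[0,0,0],[0,0,0]])

```text
time: 24.12
position: [0.3927, 0.4049, 0.2972]
tool_rot: [1.0, -0.021, -0.0, -0.001]
ft_force: [-0.4, 0.0, 0.1]
grip_width: 0.0007
grip_force: 0.0
```

Run:
```python
from plan import *
rows()
a=cam('top');b=cam('scene')
im=np.zeros((480,800,3),np.uint8)
im[:,:400]=cv2.resize(a['color'][80:320,180:380,::-1],(400,480))
im[:,400:]=b['color'][60:300,270:470,::-1].repeat(2,0).repeat(2,1)
for k,c,off in((0,a,(180,80)),(400,b,(270,60))):
    for X in([-.085,.1,.0985],[-.085,-.1,.0985],[.085,-.1,.0985],[.085,.1,.0985],[-.055,0,.1335]):
        u=(proj(c,binw(X))[0]-off)*2+[k,0]; cv2.circle(im,tuple(int(v) for v in u),3,(0,255,0),1)
cv2.imwrite('pics/final.png',np.clip(im*1.4,0,255).astype(np.uint8))
```

```text
t 24.125 p [0.3927 0.4049 0.2972] q [0.6  0.36 1.49 0.   1.28 2.21] F [-0.4  0.   0.1] w 0.0007 gf 0.0
```

View pics/final.png

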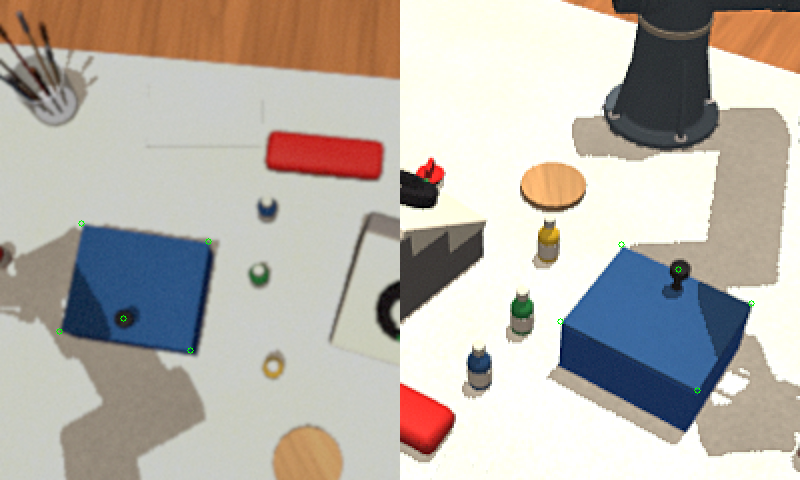

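The lid lies flat: the predicted shut corners and the knob end (green circles, scene crop (678,270)) match the picture. The bystanders have not moved, and the arm is clear.

```bash
python3 -c "
from rig import robot
print(robot.hand_in())"
```

```text
the job is handed in; nothing more can be done
None
```

The job is handed in at about 24 s: the used red filter was unlocked, lifted out and set gently in the blue bin, the lid is fully shut without slamming, and the last pictures show nothing else moved.

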